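# Fish a fallen hanging plate out from behind the splash guard

## Task

A brass hanging plate has dropped through the paint drip rack and lies in the tray behind the fixed splash guard. Take the hooked rod from its rest, reach it under the guard and draw the plate out until it fetches up against the stop bar at the front, keeping a gentle, steady pull there for a moment so that its long edge sits snug and square to the bar; touch the plate with the hook only. Then lay the rod back in its rest as you found it. The canvas on the rack is wet: do not strain or knock the rack, and leave the canvas, bottles and cup alone.

Things in the scene. Friction and masses are not known exactly. Their poses are not given: they have to be found in the camera images.
- rack: Fixed drip rack, white enamelled, carrying a wet canvas: tray 400 mm deep (its x, from open front to back) by 360 mm wide (y). Origin: centre of its underside, on the table. Tray floor 3 mm, rim 12 mm above the table. Across its front lies the stop bar, a straight bar along the rack's y, 12 mm deep, its top 15 mm above the table. Press or pull nothing against any of it harder than 15 N.
- guard (a point): Middle of the lower edge of the splash guard: rack x = -102 mm, 50 mm above the table; an upright sheet 3 mm thick, as wide as the tray, open below, top at 124 mm. Behind it a wire grid 70 to 78 mm above the table covers the tray. In front: open tray, then the stop bar, screwed fast with its face anywhere from rack x = -184 to -144 mm. Its place is not measured: it must be felt (or seen).
- plate: Loose flat brass plate, 36 (its x) x 80 (its y) x 5 mm, 0.08 to 0.15 kg, with a round 20 mm eye through its centre. Origin: centre of its underside. Starts flat on the tray floor behind the guard, its long axis y within 0.35 rad of the rack's y. Drawn by the eye it slides with under 1 N; held against the stop bar with a steady pull of 5 to 8 N for half a second it turns square to it.
- hook: Hooked rod, 0.14 kg. Origin: on its axis, mid-handle; x along the rod to the hook, z up, leg down. Wooden handle x -65 to +65 mm, 16 wide (y), 24 high (z); then a 7 mm steel rod to x = 237 mm, bent there into a 7 mm leg, leaning 10 degrees back towards the handle. Balances near x = 60 mm: grip the handle's front (x 20 to 50 mm) from above across its width, firmly. The hand stays before the guard.
- hook_tip (a point): Rounded lowest end of the hook's leg: 235 mm along the hook's x from its origin, 26 mm below the rod's axis. Must run within about 2 mm of the tray floor to hold the 5 mm plate.
- rest: Fixed dark wooden brush rest, base 215 x 75 x 8 mm. Origin: on the table below mid-handle; x along the lying rod to its hook. Flared notches in two 12 mm cheeks: at x = -45 mm for the handle (bottom 30 mm, sides to 45 mm above the table), at x = +125 mm for the steel rod (bottom 38.5, sides to 53 mm). At the start the rod lies in both, leg down, axis 42 mm up, its origin within 6 mm of this one.
- canvas: Wet painted canvas 150 x 200 x 18 mm lying on the back of the wire grid. Origin: centre of its underside. Leave alone.
- bottle_white: White squeeze bottle, 44 mm diameter, 150 mm high, standing on the table. Origin: centre of its underside. Leave alone.
- bottle_tan: Tan squeeze bottle, 44 mm diameter, 150 mm high, standing on the table. Origin: centre of its underside. Leave alone.
- cup: Clear plastic cup, 60 mm across, 65 mm high, standing on the table. Origin: centre of its underside. Leave alone.
Mind the look-alikes: they are no part of the job. Of the things shaped like the rest, the wooden one is meant. There is more than one size of the plate; the one meant has the size given above.

How it is judged:
By the outcome, as a careful person would: the job done as asked, in the order asked, and still so for the second after the job is handed in, with the robot touching nothing.
It also fails if it takes over 64 s, if anything falls off the work surface, if the arm or the gripper's body presses on something with over 40 N, if the wrist force passes 120 N, or if a joint passes its speed limit or range.

## Robot

A 6-joint arm with a two-finger parallel gripper is mounted at the origin on the work surface. World frame = base frame: x ahead of the robot, y to its left, z up, the work surface at z = 0. Lengths are in m, angles in rad, forces in N, time in s.
With the tool pointing down it reaches from about 0.4 to 0.925 m from the base axis. Payload 12.5 kg.
Tool frame: the origin (TCP) lies at the very end of the fingers, on their centre line; the grasp point (between the pads) lies 19 mm behind it; z points along the fingers, y is the line along which they close (so a half turn about z gives the same grasp; the last joint's range is limited). The gripper opens to 95 mm and grips with 3 to 60 N. Pads are 20 mm wide; open, the fingers measure 119 mm over their backs; the gripper's body (75 mm by 180 mm) begins 59 mm behind the grasp point.
Start: joints at [-1.455, 0.491, 1.559, -0, 1.092, -0.106], TCP at [0.138, -0.61, 0.18] pointing down, gripper open.
Joint ranges: [-3.1, 3.1], [-0.84, 2.19], [0.05, 2.79], [-1.13, 4.28], [0.06, 2.93], [-2.69, 2.69]. Speed limits (rad/s): [2.22, 2.22, 2.79, 3.14, 3.14, 3.14].

## Interface

Orientations are given as a 3x3 rotation matrix whose columns are the frame's x, y, z axes.
In Python, from rig import observe, snapshot, camera_model, finish_job gives the robot as it stands. The module is installed in compiled form; this text tells all that it offers.
- The arm moves only by the tool send_rows, never from a script. Its argument "steps" is a list of rows, each an object with "jaw": the gripper command: -1 is shut, 1 is fully open, values between are in proportion; "dp": the shift along the tool's x, y, z each as a share of 150 mm, from -1 to 1, a list of three; "rotation": the turn, a rotation vector about the tool's x, y, z each as a share of 60 degrees, from -1 to 1, a list of three. In form: [{"jaw": jaw, "dp": [dx, dy, dz], "rotation": [rx, ry, rz]}, ...]. A call has 1 to 12 rows; each row is the pose to reach, as a shift and turn from the pose commanded when the call began, along the tool's axes at that moment; what a row does not reach only later rows make up. A row lasts 1/8 s, in which the tool goes at most 62.5 mm and 10.7 degrees, less where a joint would pass 70% of its speed; a pose out of reach is approached as far as the arm can. A call with a number of a shift or a turn outside -1 to 1 is refused whole. A call with a gripper value outside its range is refused whole. The fingers move at their own pace and stop on an object; "squeeze" is the grip in N (left out, the last holds). Time passes only in rows, so rows that repeat a pose let the fingers close. It gives the time, the measured TCP pose, the force, the opening and the grip force at its end, in the units of the state.
- observe(): the state, without advancing time (a new reading comes with each control period).
- snapshot(name): name is "scene" or "top" or "wrist"; returns (picture, depth): 420x560x3 uint8, red, green, blue; 420x560 float32, m along the optical axis (not along the pixel's ray), 0 where there is no reading.
- camera_model(name): a dict with "K" (3x3 intrinsics, pixels), "extrinsics" (4x4, takes a point from world to camera coordinates). Camera axes: x right, y down, z forward; pixel columns grow to the right and rows downward; lengths in m; the calibration is good to about 2 mm. A picture is of the moment at which its call begins: read the wrist's pose just before it. camera_model takes no time and is no camera call; for the wrist camera it gives the pose at the moment of the call.
- finish_job(): hands the job in; it is judged then, once.
The state is a dict: "time": time; "joint_pos": joint angles; "qvel": joint speeds; "tau": joint torques, N m; "ee_pos": TCP position; "tool_rot": TCP orientation; "wrist_force": force on the tool from outside, world axes, zero at the start; "ft_torque": the same for the moment, N m; "width": opening from 0.0 (shut) to 1.0 (fully open); "grasp_force": force on a finger pad.
Only numpy, scipy, OpenCV 4.12 (cv2) and the standard library are available. Lean on these libraries where they do the work, as an engineer would, in place of code of your own. Each camera call takes 0.05 s, during which the arm holds its last target. There are 200 camera calls.

## Working session

There is one attempt and no reset: what is moved stays moved. The work goes in short steps, Python scripts to look and compute and a tool call to move; the robot and the scene stay as the last step left them, time stands still between calls to the robot, and variables do not carry over. Pictures are saved under pics/ and viewed, at most 10 in all, crops included, and the job is handed in when it is done.

Besides the shell and the picture viewer there is one more tool, called in YAML: its name, and indented under it one key for each argument. send_rows: Moves the arm, as the interface text tells. Shift numbers are shares of 150 mm and turn numbers shares of 60 degrees, none past 1 either way. Its arguments: {"type":"object","properties":{"steps":{"type":"array"},"squeeze":{"type":"number"}},"required":["steps"]}

```bash
mkdir -p pics; cat > h.py <<'E'
import numpy as np, cv2
from rig import *
def shot(n,f):
    p,d=snapshot(n); m=camera_model(n)
    cv2.imwrite(f'pics/{f}.png',p[:,:,::-1]); np.savez(f'pics/{f}.npz',p=p,d=d,K=m['K'],E=m['extrinsics'])
def world(f):
    z=np.load(f'pics/{f}.npz'); d=z['d'];K=z['K'];E=z['E']
    v,u=np.mgrid[0:d.shape[0],0:d.shape[1]]
    c=np.stack([(u-K[0,2])/K[0,0]*d,(v-K[1,2])/K[1,1]*d,d],-1)
    return (c-E[:3,3])@E[:3,:3], z['p'], d
def proj(f,P):
    z=np.load(f'pics/{f}.npz');c=np.atleast_2d(P)@z['E'][:3,:3].T+z['E'][:3,3];q=c@z['K'].T;return q[:,:2]/q[:,2:]
E
python3 - <<'E'
from h import *
shot('top','t0'); shot('scene','s0')
o=observe(); print(o['ee_pos'],o['tool_rot'],o['time'],o['width'])
E
```

```text
[ 0.13750314 -0.60941211  0.17911705] [[ 9.75500188e-01  2.19998578e-01 -9.34193150e-05]
 [ 2.19998556e-01 -9.75499658e-01  1.02627535e-03]
 [ 1.34648607e-04 -1.02168391e-03 -9.99999469e-01]] 0.1 0.9979482746592263
```

View pics/t0.png

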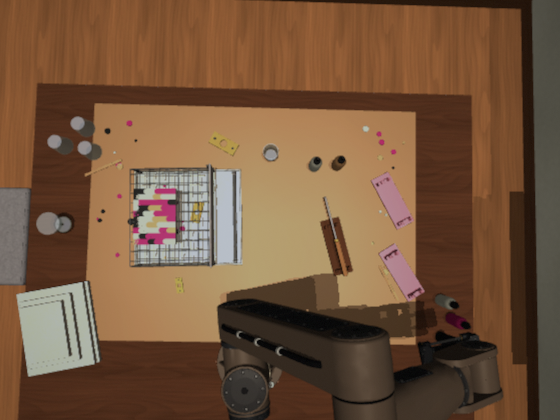

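View pics/s0.png

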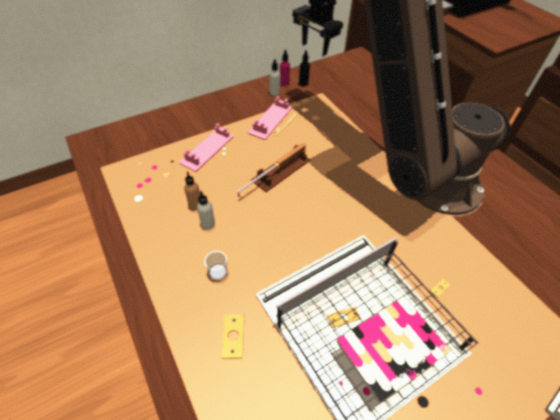

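The top view shows the rack at px (130–242, 168–267) with its open front to the right, and the plate at about (197,211). The wooden rest with the rod is at about (336,245), hook end at (326,198). The pink rests and the loose yellow plates are look-alikes.

```bash
python3 - <<'E'
from h import *
W,p,d=world('t0')
np.set_printoptions(precision=4,suppress=True)
for u,v in [(245,390),(131,169),(131,266),(241,170),(241,264),(236,215),(228,215),(212,215),(197,212),(326,199),(335,236),(345,272),(322,220),(351,270),(330,215)]:
    print(u,v,W[v,u])
a=cv2.resize(p[155:285,120:250],None,fx=4.5,fy=4.5,interpolation=cv2.INTER_CUBIC)
b=cv2.resize(p[190:285,310:360],None,fx=4,fy=4,interpolation=cv2.INTER_CUBIC)
c=np.zeros((585,790,3),np.uint8);c[:,:585]=a;c[:380,588:788]=b
cv2.imwrite('pics/c0.png',c[:,:,::-1])
print(np.load('pics/t0.npz')['K'],np.load('pics/t0.npz')['E'])
E
```

```text
245 390 [ 0.0041 -0.002   0.2801]
131 169 [0.7057 0.4449 0.0764]
131 266 [0.355  0.4317 0.0723]
241 170 [0.7244 0.0528 0.0018]
241 264 [ 0.3641  0.0438 -0.0002]
236 215 [0.55   0.0668 0.0079]
228 215 [0.5496 0.0978 0.0032]
212 215 [0.5442 0.1469 0.0749]
197 212 [0.5538 0.2007 0.0787]
326 199 [ 0.6142 -0.2709  0.0488]
335 236 [ 0.4768 -0.3062  0.0484]
345 272 [ 0.3449 -0.3441  0.0519]
322 220 [ 0.5375 -0.2621  0.0065]
351 270 [ 0.3491 -0.3753  0.0067]
330 215 [ 0.5552 -0.2878  0.0401]
[[384.9386   0.     283.9307]
 [  0.     384.9386 215.9568]
 [  0.       0.       1.    ]] [[ 0.0188 -0.9996  0.0232 -0.1264]
 [-0.9981 -0.0202 -0.0588  0.5471]
 [ 0.0593 -0.022  -0.998   1.4437]
 [ 0.      0.      0.      1.    ]]
```

View pics/c0.png

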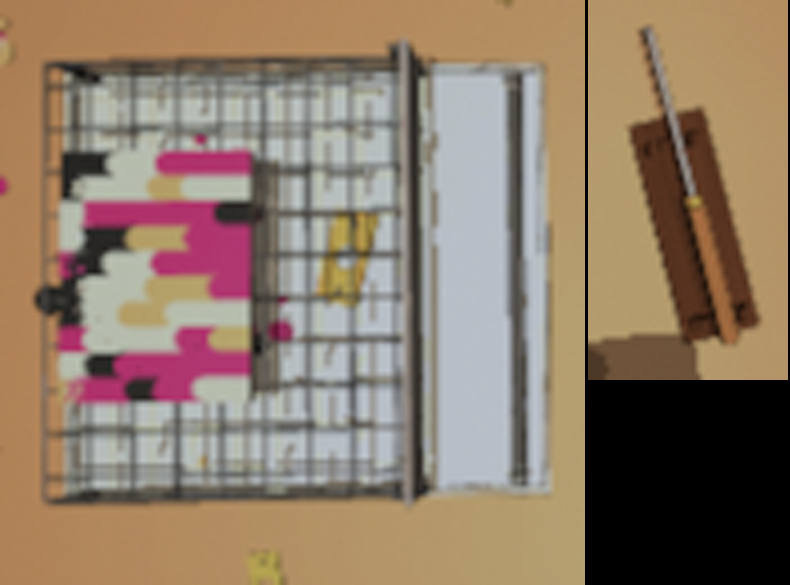

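```bash
cat >> h.py <<'E'
def rayz(f,uv,z):
    q=np.load(f'pics/{f}.npz');uv=np.atleast_2d(np.float64(uv));R=q['E'][:3,:3];t=q['E'][:3,3]
    c=np.c_[uv,np.ones(len(uv))]@np.linalg.inv(q['K']).T; D=c@R; C=-t@R
    return C+D*((z-C[2])/D[:,2])[:,None]
E
python3 - <<'E'
from h import *
np.set_printoptions(precision=4,suppress=True)
for f in ['t0','s0']:
    W,p,d=world(f); x,y,z=np.moveaxis(W,-1,0)
    m=(z>.105)&(z<.14)&(y>.1)&(y<.2)&(x>.3)&(x<.8)&(d>0)
    P=W[m]; 
    if len(P)>10:
        k=np.polyfit(P[:,0],P[:,1],1); print(f,'guard',len(P),'y=',k,'x range',P[:,0].min(),P[:,0].max(),'z',np.median(P[:,2]))
    m=(z>.036)&(z<.07)&(x>.3)&(x<.68)&(y<-.22)&(y>-.4)&(d>0)
    P=W[m]; l=cv2.fitLine(P[:,:2].astype(np.float32),cv2.DIST_HUBER,0,.001,.001).ravel()
    print(f,'rod',len(P),l,np.degrees(np.arctan2(l[1],l[0])))
    s=(P[:,:2]-l[2:])@l[:2]; print('s ends',l[2:]+l[:2]*s.min(),l[2:]+l[:2]*s.max(), s.max()-s.min())
    h=cv2.cvtColor(p,cv2.COLOR_RGB2HSV)
    Z=np.zeros(p.shape[:2],bool)
    G=rayz(f,np.stack(np.meshgrid(np.arange(560),np.arange(420)),-1).reshape(-1,2),.008).reshape(420,560,3)
    ym=(h[...,0]>18)&(h[...,0]<32)&(h[...,1]>120)&(h[...,2]>90)&(G[...,0]>.45)&(G[...,0]<.66)&(G[...,1]>.15)&(G[...,1]<.26)
    Q=G[ym]; r=cv2.minAreaRect((Q[:,:2]*1000).astype(np.float32)); print(f,'plate',len(Q),r,Q.mean(0))
    # rack tray outline
    m=(z>.001)&(z<.02)
    print([ (u,W[v,u]) for v in [215] for u in range(226,246,1)] if f=='t0' else '')
E
```

```text
t0 guard 240 y= [0.0399 0.1267] x range 0.3634360659573834 0.7254617120466104 z 0.12388310810805356
t0 rod 314 [ 0.9654  0.2609  0.4489 -0.3133] 15.120602
s ends [ 0.3332 -0.3445] [ 0.6262 -0.2653] 0.30350044157313055
t0 plate 124 ((560.6376953125, 216.44378662109375), (33.161685943603516, 75.53742980957031), 77.82538604736328) [0.5608 0.2163 0.008 ]
[(226, array([0.5494, 0.1053, 0.004 ])), (227, array([0.5496, 0.1017, 0.0028])), (228, array([0.5496, 0.0978, 0.0032])), (229, array([0.5498, 0.0943, 0.0007])), (230, array([0.5499, 0.0904, 0.0017])), (231, array([0.5496, 0.086 , 0.0068])), (232, array([0.5501, 0.0829, 0.0003])), (233, array([0.5492, 0.0772, 0.0175])), (234, array([0.5492, 0.0734, 0.0175])), (235, array([0.5496, 0.0701, 0.013 ])), (236, array([0.55  , 0.0668, 0.0079])), (237, array([0.5502, 0.0634, 0.0047])), (238, array([ 0.5509,  0.0605, -0.0054])), (239, array([0.5506, 0.0561, 0.0004])), (240, array([0.55  , 0.0513, 0.0118])), (241, array([0.5507, 0.0484, 0.001 ])), (242, array([0.5508, 0.0445, 0.002 ])), (243, array([0.5509, 0.0407, 0.0017])), (244, array([0.551, 0.037, 0.001])), (245, array([0.5508, 0.0328, 0.0051]))]
s0 guard 698 y= [0.0387 0.1274] x range 0.35598062763311644 0.720438748394668 z 0.12334021086318309
s0 rod 431 [ 0.9674  0.2532  0.4472 -0.3107] 14.666383
s ends [ 0.3263 -0.3424] [ 0.6213 -0.2652] 0.3049931993895372
s0 plate 240 ((557.6517944335938, 217.49964904785156), (32.55293273925781, 75.62251281738281), 77.2541732788086) [0.5618 0.2166 0.008 ]
```

send_rows:
  steps:
    - {"jaw": 0.2, "dp": [0.33, -0.2, 0], "rotation": [0, 0, 0]}
    - {"jaw": 0.2, "dp": [0.66, -0.4, 0], "rotation": [0, 0, 0]}
    - {"jaw": 0.2, "dp": [1, -0.63, 0], "rotation": [0, 0, 0]}

```text
time: 0.48
ee_pos: [0.2639, -0.4832, 0.1793]
tool_rot: [[0.976, 0.219, -0.0], [0.219, -0.976, 0.0], [-0.0, -0.0, -1.0]]
wrist_force: [0.3, -0.3, -0.1]
width: 0.742
grasp_force: 0.0
```

send_rows:
  steps:
    - {"jaw": 0.2, "dp": [0.33, -0.2, 0], "rotation": [0, 0, 0]}
    - {"jaw": 0.2, "dp": [0.66, -0.4, 0.1], "rotation": [0, 0, 0]}
    - {"jaw": 0.2, "dp": [1, -0.63, 0.2], "rotation": [0, 0, 0]}

```text
time: 0.85
ee_pos: [0.3891, -0.3586, 0.1495]
tool_rot: [[0.976, 0.22, 0.0], [0.22, -0.976, -0.0], [0.0, 0.0, -1.0]]
wrist_force: [1.4, -1.6, -0.8]
width: 0.599
grasp_force: 0.0
```

send_rows:
  steps:
    - {"jaw": 0.2, "dp": [0.32, -0.21, 0.2], "rotation": [0, 0, -0.037]}
    - {"jaw": 0.2, "dp": [0.32, -0.21, 0.2], "rotation": [0, 0, -0.037]}
    - {"jaw": 0.2, "dp": [0.32, -0.21, 0.2], "rotation": [0, 0, -0.037]}
    - {"jaw": 0.2, "dp": [0.32, -0.21, 0.2], "rotation": [0, 0, -0.037]}

```text
time: 1.35
ee_pos: [0.4274, -0.3199, 0.1204]
tool_rot: [[0.967, 0.256, 0.001], [0.256, -0.967, -0.001], [0.0, 0.001, -1.0]]
wrist_force: [-0.1, -0.0, 0.3]
width: 0.6
grasp_force: 0.0
```

```bash
python3 - <<'E'
from h import *
np.set_printoptions(precision=4,suppress=True)
shot('wrist','w1')
o=observe(); print(o['ee_pos'],o['tool_rot'],o['time'],o['width'],o['wrist_force'])
print('eye',rayz('t0',[196.9,212.8],.008))
W,p,d=world('w1'); x,y,z=np.moveaxis(W,-1,0)
m=(z>.047)&(z<.06)&(d>0)&(x>.3)&(x<.68)&(y<-.22)&(y>-.4);P=W[m]
l=cv2.fitLine(P[:,:2].astype(np.float32),cv2.DIST_HUBER,0,.001,.001).ravel();print(len(P),l,np.degrees(np.arctan2(l[1],l[0])))
s=(P[:,:2]-l[2:])@l[:2]; print(l[2:]+l[:2]*s.min(),l[2:]+l[:2]*s.max())
E
```

```text
[ 0.4274 -0.3199  0.1204] [[ 0.9667  0.2557  0.0007]
 [ 0.2557 -0.9667 -0.0009]
 [ 0.0005  0.001  -1.    ]] 1.4 0.5973651452868711 [ 0.0077  0.1385 -0.2245]
eye [[0.5553 0.2153 0.008 ]]
2793 [ 0.9635  0.2676  0.4225 -0.3206] 15.52276
[ 0.3422 -0.3429] [ 0.5823 -0.2762]
```

View pics/w1.png

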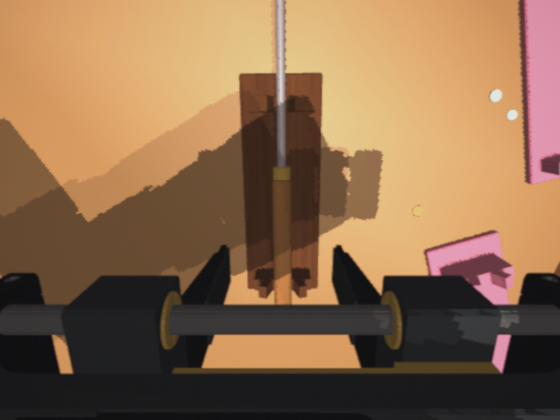

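Rod centred between the fingers (column ~281), wooden rest beneath, pink ones to the right. Descending and gripping.

send_rows:
  steps:
    - {"jaw": 0.2, "dp": [0.01, 0, 0.3], "rotation": [0, 0, -0.006]}
    - {"jaw": 0.2, "dp": [0.01, 0, 0.55], "rotation": [0, 0, -0.006]}
    - {"jaw": 0.2, "dp": [0.01, 0, 0.635], "rotation": [0, 0, -0.006]}
    - {"jaw": 0.2, "dp": [0.01, 0, 0.635], "rotation": [0, 0, -0.006]}
    - {"jaw": -1, "dp": [0.01, 0, 0.635], "rotation": [0, 0, -0.006]}
    - {"jaw": -1, "dp": [0.01, 0, 0.635], "rotation": [0, 0, -0.006]}
    - {"jaw": -1, "dp": [0.01, 0, 0.635], "rotation": [0, 0, -0.006]}
    - {"jaw": -1, "dp": [0.01, 0, 0.635], "rotation": [0, 0, -0.006]}
    - {"jaw": -1, "dp": [0.01, 0, 0.635], "rotation": [0, 0, -0.006]}
    - {"jaw": -1, "dp": [0.01, 0, 0.635], "rotation": [0, 0, -0.006]}
  squeeze: 55

```text
time: 2.65
ee_pos: [0.4293, -0.3183, 0.0246]
tool_rot: [[0.965, 0.264, -0.0], [0.264, -0.965, -0.0], [-0.0, 0.0, -1.0]]
wrist_force: [0.5, 1.2, 0.5]
width: 0.035
grasp_force: 0.0
```

```bash
python3 - <<'E'
from h import *
np.set_printoptions(precision=4,suppress=True)
o=observe(); print(o['width'],o['grasp_force'])
shot('wrist','w2');shot('scene','s2')
o=observe(); print(o['width'],o['grasp_force'])
a=cv2.imread('pics/w2.png');b=cv2.imread('pics/s2.png')[60:240,140:380]
c=np.hstack([cv2.resize(a,(400,300)),cv2.resize(b,(400,300),interpolation=cv2.INTER_CUBIC)]);cv2.imwrite('pics/c2.png',c)
W,p,d=world('w1');print(W[165:185:3,282])
E
```

```text
0.034858345278665916 0.0
0.009558019524433092 0.0
[[ 0.4658 -0.3099  0.0443]
 [ 0.4642 -0.3103  0.0503]
 [ 0.4617 -0.3109  0.0499]
 [ 0.4589 -0.3117  0.0481]
 [ 0.4567 -0.3122  0.0495]
 [ 0.4545 -0.3128  0.051 ]
 [ 0.4525 -0.3133  0.0537]]
```

View pics/c2.png

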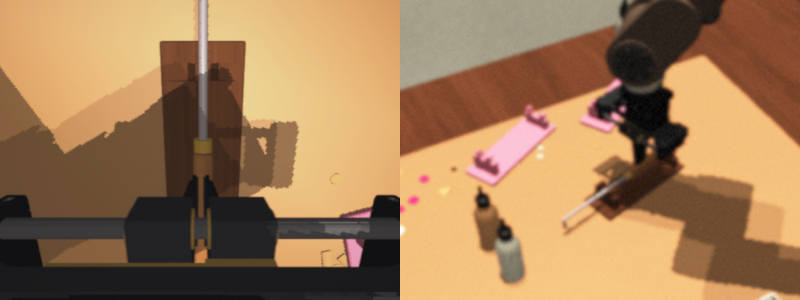

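The rod still lies in its rest, with the fingers over the handle at about (200,180) in the left half. Width reads nearly shut with no force, so I need to see why.

```bash
python3 - <<'E'
from h import *
np.set_printoptions(precision=4,suppress=True)
z=np.load('pics/w2.npz');W,p,d=world('w2')
for v in range(180,300,12): print(v,[tuple(np.round(W[v,u],3)) for u in (266,274,281,288,296)])
a=p[170:350,200:360];cv2.imwrite('pics/c3.png',cv2.resize(a,(640,560),interpolation=cv2.INTER_CUBIC)[:560,:,::-1])
o=observe();print(o['width'],o['grasp_force'],o['wrist_force'],o['ee_pos'],proj('w2',[.4293,-.3183,.0246]))
E
```

```text
180 [(np.float64(0.463), np.float64(-0.298), np.float64(0.009)), (np.float64(0.464), np.float64(-0.303), np.float64(0.008)), (np.float64(0.472), np.float64(-0.306), np.float64(0.045)), (np.float64(0.473), np.float64(-0.31), np.float64(0.044)), (np.float64(0.468), np.float64(-0.317), np.float64(0.009))]
192 [(np.float64(0.455), np.float64(-0.3), np.float64(0.008)), (np.float64(0.456), np.float64(-0.305), np.float64(0.008)), (np.float64(0.466), np.float64(-0.307), np.float64(0.046)), (np.float64(0.467), np.float64(-0.311), np.float64(0.045)), (np.float64(0.46), np.float64(-0.32), np.float64(0.008))]
204 [(np.float64(0.447), np.float64(-0.302), np.float64(0.008)), (np.float64(0.458), np.float64(-0.305), np.float64(0.047)), (np.float64(0.46), np.float64(-0.309), np.float64(0.049)), (np.float64(0.461), np.float64(-0.313), np.float64(0.049)), (np.float64(0.461), np.float64(-0.318), np.float64(0.044))]
216 [(np.float64(0.438), np.float64(-0.304), np.float64(0.008)), (np.float64(0.453), np.float64(-0.307), np.float64(0.052)), (np.float64(0.453), np.float64(-0.311), np.float64(0.051)), (np.fl
[... 1334 characters left out ...]
 [(np.float64(0.461), np.float64(-0.304), np.float64(0.143)), (np.float64(0.438), np.float64(-0.312), np.float64(0.094)), (np.float64(0.419), np.float64(-0.32), np.float64(0.054)), (np.float64(0.441), np.float64(-0.317), np.float64(0.097)), (np.float64(0.463), np.float64(-0.312), np.float64(0.143))]
288 [(np.float64(0.461), np.float64(-0.304), np.float64(0.149)), (np.float64(0.438), np.float64(-0.312), np.float64(0.105)), (np.float64(0.412), np.float64(-0.322), np.float64(0.054)), (np.float64(0.439), np.float64(-0.318), np.float64(0.105)), (np.float64(0.464), np.float64(-0.312), np.float64(0.15))]
0.009558019524433092 0.0 [0.2697 0.3854 0.0707] [ 0.4293 -0.3183  0.0245] [[282.3253 241.1465]]
```

View pics/c3.png

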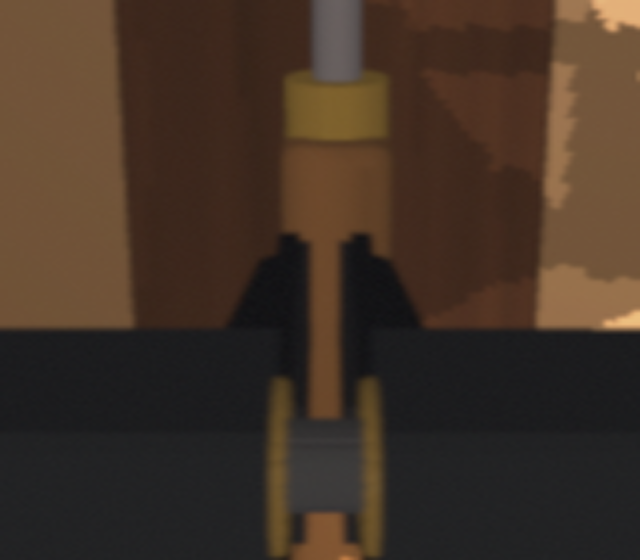

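```bash
python3 - <<'E'
from h import *
np.set_printoptions(precision=4,suppress=True)
W,p,d=world('w1')
R=np.array([[.9667,.2557,0],[.2557,-.9667,0],[0,0,-1]]);t=np.array([.4274,-.3199,.1204])
for v in range(240,300,4): print(v,[ (u,np.round((W[v,u]-t)@R*1000,0)) for u in (210,216,222,226,230) if W[v,u,2]>.09])
print(proj('w1',t))
W,p,d=world('w2');t=np.array([.4293,-.3183,.0245])
for v in range(236,300,4): print(v,[ (u,np.round((W[v,u]-t)@R*1000,0)) for u in (262,268,271,274,277,280) if W[v,u,2]>.056])
E
```

```text
240 []
244 []
248 [(222, array([ 11., -33., -40.])), (226, array([ 10., -31., -36.]))]
252 [(216, array([ 11., -35., -45.])), (222, array([ 11., -32., -45.])), (226, array([ 10., -30., -42.]))]
256 [(216, array([ 11., -34., -50.])), (222, array([ 11., -31., -49.])), (226, array([  8., -30., -44.]))]
260 [(210, array([ 11., -36., -55.])), (216, array([ 11., -33., -55.])), (222, array([ 10., -30., -53.])), (226, array([  7., -30., -45.]))]
264 [(210, array([ 11., -35., -60.])), (216, array([ 11., -32., -59.])), (222, array([  9., -30., -56.])), (226, array([  4., -30., -45.]))]
268 [(210, array([ 11., -34., -65.])), (216, array([ 11., -31., -63.])), (222, array([  8., -30., -58.])), (226, array([  3., -30., -46.]))]
272 [(210, array([ 11., -33., -69.])), (216, array([  9., -31., -64.])), (222, array([  6., -30., -57.])), (226, array([  1., -30., -47.]))]
276 [(210, array([ 11., -32., -72.])), (216, array([ 10., -30., -69.])), (222, array([  5., -30., -59.])), (226, array([ -2., -30., -47.])), (230, array([ -8., -30., -35.]))]
280 [(210, array([ 12., -32., -77.])), (216, array([  9., -3
[... 2205 characters left out ...]
., -124.])), (268, array([  35.,   -5., -124.])), (271, array([ 11.,  -5., -79.])), (274, array([ 11.,  -4., -78.])), (277, array([  4.,  -3., -66.]))]
288 [(262, array([  34.,   -6., -125.])), (268, array([  34.,   -5., -125.])), (271, array([ 12.,  -5., -84.])), (274, array([ 10.,  -4., -80.])), (277, array([  2.,  -3., -67.]))]
292 [(262, array([  34.,   -6., -127.])), (268, array([  35.,   -5., -128.])), (271, array([  33.,   -4., -125.])), (274, array([ 10.,  -4., -84.])), (277, array([  1.,  -3., -67.]))]
296 [(262, array([  35.,   -6., -130.])), (268, array([  35.,   -5., -129.])), (271, array([  33.,   -4., -127.])), (274, array([ 10.,  -4., -86.])), (277, array([ -1.,  -3., -68.]))]
```

Depth shows the real fingertips end about 35 mm short of the reported TCP: the tips are at z≈0.060, just above the 0.054 handle top, so they closed on air. I'll open, go down 34 mm more and grip again, watching the force.

send_rows:
  steps:
    - {"jaw": 0.0, "dp": [0, 0, 0], "rotation": [0, 0, 0]}
    - {"jaw": 0.0, "dp": [0, 0, 0], "rotation": [0, 0, 0]}
    - {"jaw": 0.0, "dp": [0, 0, 0], "rotation": [0, 0, 0]}
    - {"jaw": 0.0, "dp": [0, 0, 0], "rotation": [0, 0, 0]}
    - {"jaw": 0.0, "dp": [0, 0, 0.05], "rotation": [0, 0, 0]}
    - {"jaw": 0.0, "dp": [0, 0, 0.1], "rotation": [0, 0, 0]}
    - {"jaw": 0.0, "dp": [0, 0, 0.16], "rotation": [0, 0, 0]}
    - {"jaw": 0.0, "dp": [0, 0, 0.23], "rotation": [0, 0, 0]}
    - {"jaw": 0.0, "dp": [0, 0, 0.23], "rotation": [0, 0, 0]}
  squeeze: 55

```text
time: 3.88
ee_pos: [0.429, -0.318, -0.0109]
tool_rot: [[0.965, 0.264, -0.001], [0.264, -0.965, 0.001], [-0.001, -0.001, -1.0]]
wrist_force: [-1.7, 0.3, 0.3]
width: 0.5
grasp_force: 0.0
```

send_rows:
  steps:
    - {"jaw": -1, "dp": [0, 0, 0], "rotation": [0, 0, 0]}
    - {"jaw": -1, "dp": [0, 0, 0], "rotation": [0, 0, 0]}
    - {"jaw": -1, "dp": [0, 0, 0], "rotation": [0, 0, 0]}
    - {"jaw": -1, "dp": [0, 0, 0], "rotation": [0, 0, 0]}
    - {"jaw": -1, "dp": [0, 0, 0], "rotation": [0, 0, 0]}

```text
time: 4.5
ee_pos: [0.4295, -0.3185, -0.0097]
tool_rot: [[0.965, 0.264, 0.0], [0.264, -0.965, -0.001], [0.0, 0.001, -1.0]]
wrist_force: [-0.8, -0.9, 2.5]
width: 0.164
grasp_force: 55.0
```

```bash
python3 - <<'E'
from h import *
o=observe();print(o['width'],o['grasp_force'],o['wrist_force'],o['ft_torque'],o['ee_pos'],o['time'])
E
```

```text
0.16388838119883128 54.99332785606384 [-0.78730109 -0.85755577  2.51277881] [-0.13004232 -0.03398469  0.10744102] [ 0.42949697 -0.31848153 -0.00968473] 4.5
```

Gripped: 15.6 mm at 55 N. Lifting.

send_rows:
  steps:
    - {"jaw": -1, "dp": [0, 0, -0.08], "rotation": [0, 0, 0]}
    - {"jaw": -1, "dp": [0, 0, -0.2], "rotation": [0, 0, 0]}
    - {"jaw": -1, "dp": [0, 0, -0.4], "rotation": [0, 0, 0]}
    - {"jaw": -1, "dp": [0, 0, -0.6], "rotation": [0, 0, 0]}
    - {"jaw": -1, "dp": [0, 0, -0.7], "rotation": [0, 0, 0]}
    - {"jaw": -1, "dp": [0, 0, -0.7], "rotation": [0, 0, 0]}

```text
time: 5.25
ee_pos: [0.4295, -0.3185, 0.0959]
tool_rot: [[0.965, 0.264, 0.001], [0.264, -0.965, -0.001], [0.001, 0.001, -1.0]]
wrist_force: [0.2, -0.0, -1.3]
width: 0.167
grasp_force: 55.0
```

send_rows:
  steps:
    - {"jaw": -1, "dp": [0.16, -0.15, 0], "rotation": [0, 0, -0.16]}
    - {"jaw": -1, "dp": [0.33, -0.31, 0], "rotation": [0, 0, -0.32]}
    - {"jaw": -1, "dp": [0.5, -0.47, 0], "rotation": [0, 0, -0.48]}
    - {"jaw": -1, "dp": [0.66, -0.62, 0], "rotation": [0, 0, -0.64]}
    - {"jaw": -1, "dp": [0.66, -0.62, 0], "rotation": [0, 0, -0.64]}
    - {"jaw": -1, "dp": [0.66, -0.62, 0], "rotation": [0, 0, -0.64]}

```text
time: 6.0
ee_pos: [0.4998, -0.2026, 0.0942]
tool_rot: [[0.593, 0.805, -0.001], [0.805, -0.593, 0.0], [-0.0, -0.001, -1.0]]
wrist_force: [-0.3, -1.0, -0.7]
width: 0.162
grasp_force: 55.0
```

```bash
python3 - <<'E'
from h import *
np.set_printoptions(precision=4,suppress=True)
o=observe();t=o['ee_pos'];R=o['tool_rot'];y=np.arctan2(R[1,0],R[0,0])
print(t,np.degrees(y),o['grasp_force'],o['wrist_force'],o['time'])
print('shift',((np.array([.5704,-.086,t[2]])-t)@R)/.15,'rot',-(92.25-np.degrees(y))/60)
E
```

```text
[ 0.4998 -0.2026  0.0942] 53.595193327194764 54.9833607673645 [-0.3171 -1.0097 -0.7077] 6.0
shift [ 0.9047 -0.0825 -0.0002] rot -0.6442467778800872
```

send_rows:
  steps:
    - {"jaw": -1, "dp": [0.2, -0.02, 0], "rotation": [0, 0, -0.16]}
    - {"jaw": -1, "dp": [0.4, -0.04, 0], "rotation": [0, 0, -0.32]}
    - {"jaw": -1, "dp": [0.6, -0.06, 0], "rotation": [0, 0, -0.48]}
    - {"jaw": -1, "dp": [0.8, -0.08, 0], "rotation": [0, 0, -0.644]}
    - {"jaw": -1, "dp": [0.905, -0.082, 0], "rotation": [0, 0, -0.644]}
    - {"jaw": -1, "dp": [0.905, -0.082, 0], "rotation": [0, 0, -0.644]}
    - {"jaw": -1, "dp": [0.905, -0.082, 0], "rotation": [0, 0, -0.644]}

```text
time: 6.88
ee_pos: [0.5703, -0.0868, 0.0949]
tool_rot: [[-0.037, 0.999, -0.0], [0.999, 0.037, -0.0], [-0.0, -0.0, -1.0]]
wrist_force: [1.1, 0.5, -1.6]
width: 0.167
grasp_force: 55.0
```

```bash
python3 - <<'E'
from h import *
np.set_printoptions(precision=4,suppress=True)
o=observe();t=o['ee_pos'];R=o['tool_rot'];print(t,np.degrees(np.arctan2(R[1,0],R[0,0])),o['wrist_force'])
for n in ['top','scene','wrist']:
    f=n[0]+'4';shot(n,f);W,p,d=world(f);L=(W-t)@R;x,y,z=np.moveaxis(L,-1,0)
    m=(d>0)&(x>.04)&(x<.24)&(abs(y)<.02)&(z>-.07)&(z<-.0)
    P=L[m]; print(n,len(P))
    if len(P)>5:
        print(' x max',np.sort(P[:,0])[-6:],'lowest',P[np.argsort(P[:,2])[-3:]])
        q=P[(P[:,2]<-.043)&(P[:,0]>.045)]; print(' y(x)',np.polyfit(q[:,0],q[:,1],1),' ztop(x)',np.polyfit(q[:,0],q[:,2],1))
a=cv2.imread('pics/s4.png')[150:410,200:500];b=cv2.imread('pics/w4.png')
cv2.imwrite('pics/c4.png',np.hstack([cv2.resize(a,(400,347),interpolation=cv2.INTER_CUBIC),cv2.resize(b,(400,347))]))
E
```

```text
[ 0.5703 -0.0868  0.0949] 92.14386150041227 [ 1.0713  0.4965 -1.6142]
top 87
 x max [0.2368 0.2369 0.2371 0.2372 0.2373 0.2374] lowest [[ 0.234   0.0135 -0.0035]
 [ 0.2344  0.0064 -0.0015]
 [ 0.2346 -0.015  -0.0009]]
 y(x) [-0.0333  0.009 ]  ztop(x) [ 0.0163 -0.056 ]
scene 266
 x max [0.2373 0.2373 0.2373 0.2376 0.2379 0.2382] lowest [[ 0.2362  0.0002 -0.0015]
 [ 0.2358 -0.0155 -0.0014]
 [ 0.2355 -0.0096 -0.0013]]
 y(x) [ 0.0021 -0.0013]  ztop(x) [ 0.0161 -0.0566]
wrist 3283
 x max [0.1252 0.1252 0.1252 0.1253 0.1253 0.1254] lowest [[ 0.0732 -0.0041 -0.0507]
 [ 0.1016 -0.0039 -0.0507]
 [ 0.0801 -0.0041 -0.0506]]
 y(x) [-0.0006 -0.0005]  ztop(x) [ 0.0018 -0.0545]
```

View pics/c4.png

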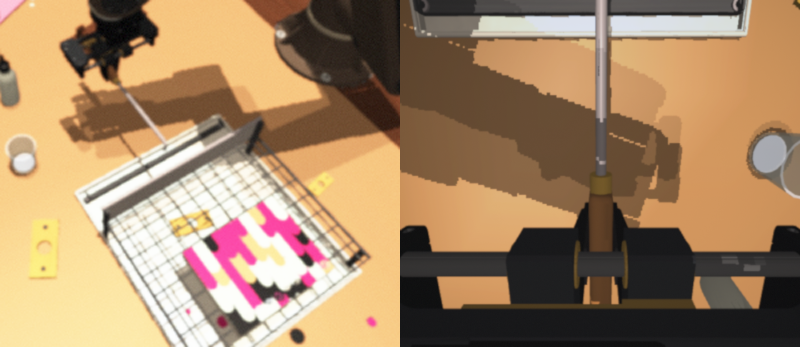

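The rod is held straight and level (right half, column ~601). I'll find its end from the pixels, excluding the guard.

```bash
python3 - <<'E'
from h import *
np.set_printoptions(precision=4,suppress=True)
t=np.array([.5703,-.0868,.0949]);R=np.array([[-.037,.9993,0],[.9993,.037,0],[0,0,-1.]])
for f in ['t4','s4']:
    W,p,d=world(f);L=(W-t)@R;x,y,z=np.moveaxis(L,-1,0)
    m=(d>0)&(x>.15)&(x<.226)&(abs(y)<.012)&(z>-.066)&(z<-.01)
    P=L[m];P=P[np.argsort(P[:,0])];print(f,len(P));print(P[-14:])
    # colour along projected axis
    s=np.arange(.17,.226,.004);q=proj(f,t+np.c_[s,0*s-.0007,0*s-.0515]@R.T)
    print([(round(a,3),tuple(np.round(b,1)),p[int(round(b[1])),int(round(b[0]))].tolist()) for a,b in zip(s,q)])
E
```

```text
t4 29
[[ 0.1781  0.005  -0.0507]
 [ 0.1809  0.0046 -0.0555]
 [ 0.1809  0.0012 -0.0556]
 [ 0.1845  0.0013 -0.0543]
 [ 0.1847  0.0049 -0.0527]
 [ 0.1876  0.0012 -0.0569]
 [ 0.1881  0.005  -0.053 ]
 [ 0.1915  0.0015 -0.0536]
 [ 0.1915  0.005  -0.0533]
 [ 0.1948  0.005  -0.0542]
 [ 0.1957  0.002  -0.0478]
 [ 0.1984  0.0016 -0.0534]
 [ 0.1985  0.0052 -0.0521]
 [ 0.2035  0.0061 -0.042 ]]
[(np.float64(0.17), (np.float64(227.3), np.float64(208.6)), [131, 130, 118]), (np.float64(0.174), (np.float64(226.2), np.float64(208.6)), [157, 160, 147]), (np.float64(0.178), (np.float64(225.0), np.float64(208.6)), [158, 160, 147]), (np.float64(0.182), (np.float64(223.9), np.float64(208.6)), [160, 163, 149]), (np.float64(0.186), (np.float64(222.7), np.float64(208.7)), [165, 167, 154]), (np.float64(0.19), (np.float64(221.5), np.float64(208.7)), [161, 163, 151]), (np.float64(0.194), (np.float64(220.4), np.float64(208.7)), [142, 143, 141]), (np.float64(0.198), (np.float64(219.2), np.float64(208.7)), [161, 164, 170]), (np.float64(0.202), (np.float64(218.0), np.float64(208.7)), [175, 181, 188]), (np.float64(0.
[... 1142 characters left out ...]
, (np.float64(0.19), (np.float64(322.4), np.float64(255.3)), [224, 200, 185]), (np.float64(0.194), (np.float64(323.3), np.float64(256.5)), [227, 206, 192]), (np.float64(0.198), (np.float64(324.3), np.float64(257.7)), [194, 180, 166]), (np.float64(0.202), (np.float64(325.3), np.float64(258.9)), [193, 187, 173]), (np.float64(0.206), (np.float64(326.2), np.float64(260.1)), [242, 243, 235]), (np.float64(0.21), (np.float64(327.2), np.float64(261.4)), [243, 244, 237]), (np.float64(0.214), (np.float64(328.2), np.float64(262.6)), [135, 130, 123]), (np.float64(0.218), (np.float64(329.2), np.float64(263.8)), [108, 102, 94]), (np.float64(0.222), (np.float64(330.2), np.float64(265.1)), [125, 119, 106])]
```

The hook front is at 0.200 m ahead of the TCP, so the tip is at about 0.195 m. The hook is over the open tray, so I'll lower with the axis to about 40 mm.

send_rows:
  steps:
    - {"jaw": -1, "dp": [0, 0, 0.25], "rotation": [0, 0, 0]}
    - {"jaw": -1, "dp": [0, 0, 0.5], "rotation": [0, 0, 0]}
    - {"jaw": -1, "dp": [0, 0, 0.65], "rotation": [0, 0, 0]}
    - {"jaw": -1, "dp": [0, 0, 0.71], "rotation": [0, 0, 0]}
    - {"jaw": -1, "dp": [0, 0, 0.71], "rotation": [0, 0, 0]}
    - {"jaw": -1, "dp": [0, 0, 0.71], "rotation": [0, 0, 0]}

```text
time: 7.78
ee_pos: [0.5713, -0.086, -0.0105]
tool_rot: [[-0.04, 0.999, 0.001], [0.999, 0.04, -0.0], [-0.001, 0.001, -1.0]]
wrist_force: [0.1, -0.6, -1.8]
width: 0.163
grasp_force: 55.0
```

```bash
python3 - <<'E'
from h import *
np.set_printoptions(precision=4,suppress=True)
shot('scene','s5')
o=observe();t=o['ee_pos'];R=o['tool_rot'];print(t,np.degrees(np.arctan2(R[1,0],R[0,0])),o['wrist_force'])
W,p,d=world('s5');L=(W-t)@R;x,y,z=np.moveaxis(L,-1,0)
m=(d>0)&(x>.1)&(x<.2)&(abs(y)<.01)&(z>-.066)&(z<-.046);P=L[m];k=np.polyfit(P[:,0],P[:,2],1);print(len(P),k,'rod top world z at .1,.2',W[m][:,2].max(),np.median(W[m][:,2]))
print('to eye',((np.array([.5657,.0216,t[2]])-t)@R)/.15)
E
```

```text
[ 0.5713 -0.086  -0.0104] 92.3172470919433 [-0.0652 -0.1698 -1.9252]
89 [ 0.0058 -0.0555] rod top world z at .1,.2 0.04955913480158051 0.04405820826279626
to eye [ 0.7184 -0.0084 -0.0004]
```

send_rows:
  steps:
    - {"jaw": -1, "dp": [0.1, 0, 0], "rotation": [0, 0, 0]}
    - {"jaw": -1, "dp": [0.25, 0, 0], "rotation": [0, 0, 0]}
    - {"jaw": -1, "dp": [0.4, -0.005, 0], "rotation": [0, 0, 0]}
    - {"jaw": -1, "dp": [0.55, -0.005, 0], "rotation": [0, 0, 0]}
    - {"jaw": -1, "dp": [0.67, -0.008, 0], "rotation": [0, 0, 0]}
    - {"jaw": -1, "dp": [0.72, -0.008, 0], "rotation": [0, 0, 0]}
    - {"jaw": -1, "dp": [0.72, -0.008, 0], "rotation": [0, 0, 0]}
    - {"jaw": -1, "dp": [0.72, -0.008, 0], "rotation": [0, 0, 0]}

```text
time: 8.82
ee_pos: [0.5653, 0.0216, -0.0114]
tool_rot: [[-0.04, 0.999, 0.0], [0.999, 0.04, -0.0], [-0.0, 0.0, -1.0]]
wrist_force: [0.5, -0.5, -1.0]
width: 0.167
grasp_force: 55.0
```

```bash
python3 - <<'E'
from h import *
np.set_printoptions(precision=4,suppress=True)
shot('scene','s6');shot('top','t6')
o=observe();t=o['ee_pos'];R=o['tool_rot'];print(t,np.degrees(np.arctan2(R[1,0],R[0,0])),o['wrist_force'],o['time'])
tip=t+R@[.195,-.0005,-.0515+.026];print('tip',tip)
ims=[]
for f in ['s6','t6']:
    q=proj(f,tip)[0];print(f,q);c=np.int32(q.round());p=np.load(f'pics/{f}.npz')['p']
    a=p[c[1]-30:c[1]+30,c[0]-40:c[0]+40];a=cv2.resize(a,(400,300),interpolation=cv2.INTER_CUBIC);ims.append(a[:,:,::-1])
cv2.imwrite('pics/c6.png',np.hstack(ims))
E
```

```text
[ 0.5653  0.0215 -0.0115] 92.28288783214224 [ 0.0377 -0.9282 -1.6135] 8.925
tip [0.557  0.2163 0.014 ]
s6 [343.5791 315.6197]
t6 [196.3356 212.243 ]
```

View pics/c6.png

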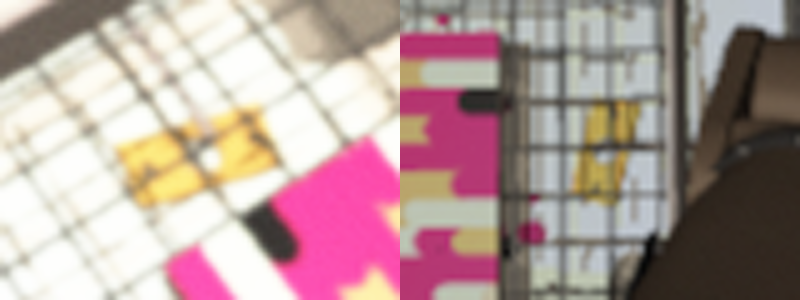

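Left (scene): the plate with its white eye at about (210,157), tip projecting to (200,150). Right (top): eye at (205,157) and tip at (200,150) within its half. I'll compute the residual offset.

```bash
python3 - <<'E'
from h import *
np.set_printoptions(precision=4,suppress=True)
print(rayz('s6',[[345.6,317.0]],.0055),rayz('t6',[[197.4,213.6]],.0055))
tip=np.array([.557,.2163,.014])
for f in ['s0','t0','s6']:
    c=np.int32(proj(f,[.558,.2165,.005])[0].round());p=np.load(f'pics/{f}.npz')['p'];b=p[c[1]-5:c[1]+6,c[0]-5:c[0]+6,2].astype(int)
    print(f,c);print(b)
E
```

```text
[[0.5514 0.2194 0.0055]] [[0.5525 0.2138 0.0055]]
s0 [343 317]
[[104 100 101 109 114 113 110 109 109 103  97]
 [ 88  92 103 129 153 154 142 122 107  99  98]
 [ 96  98 126 165 198 200 180 148 122 107 107]
 [104 104 131 158 183 191 189 184 167 142 121]
 [114 110 114 125 141 164 204 227 224 191 137]
 [113 109 106 115 120 153 203 234 237 207 149]
 [104 104 110 124 130 141 181 224 231 204 150]
 [104 107 119 136 137 129 149 184 199 175 134]
 [106 114 120 127 126 119 118 132 140 127 110]
 [113 118 119 117 116 107  96  93  92  86  97]
 [117 119 117 115 113 106  89  88  91  97 125]]
t0 [197 212]
[[147  88  78  78  79  72  63  66  75  64  56]
 [141  79  79  79  80  74  63  66  76  62  62]
 [137  73  76  93 115 104  72  66  76  62  69]
 [119  63  62  94 123 108  75  59  64  53  91]
 [ 78  43  45  68  83  80  79  63  43  39  83]
 [ 63  51  74 125 148 131 121  94  59  82 131]
 [ 75  64  83 156 190 166 128  94  74 116 172]
 [ 65  66  76 120 147 130  93  72  70 143 187]
 [ 61  66  79  78  83  83  70  65  66 157 197]
 [ 61  66  80  80  79  82  72  65  66 158 197]
 [ 61  67  80  79  79  82  72  66 104 170 176]]
s6 [343 317]
[[ 97  92  86  96 112 124 145 164 150 128 107]
 [ 92  82  77  96 120 127 123 128 124 114 109]
 [102  94  96 114 145 141 118 116 123 117 115]
 [115 108 105 120 142 142 140 157 169 157 130]
 [126 117 112 111 124 142 181 220 228 201 150]
 [122 116 110 112 114 145 203 239 243 224 166]
 [117 114 117 123 126 142 190 233 240 223 166]
 [114 117 126 138 136 134 158 200 211 187 146]
 [119 125 134 136 135 125 124 141 148 138 121]
 [126 126 132 130 128 114 106 106 104 100 105]
 [132 132 132 130 123 114 100  95  96 106 136]]
```

Corrected for the wire crossing the eye, the eye centre is within ~2 mm of the tip. Lowering gently while feeling.

send_rows:
  steps:
    - {"jaw": -1, "dp": [0, 0, 0.02], "rotation": [0, 0, 0]}
    - {"jaw": -1, "dp": [0, 0, 0.04], "rotation": [0, 0, 0]}
    - {"jaw": -1, "dp": [0, 0, 0.053], "rotation": [0, 0, 0]}
    - {"jaw": -1, "dp": [0, 0, 0.053], "rotation": [0, 0, 0]}

```text
time: 9.43
ee_pos: [0.5651, 0.022, -0.0196]
tool_rot: [[-0.041, 0.999, -0.0], [0.999, 0.041, -0.0], [-0.0, -0.0, -1.0]]
wrist_force: [-0.5, 0.4, -1.4]
width: 0.16
grasp_force: 55.0
```

send_rows:
  steps:
    - {"jaw": -1, "dp": [0, 0, 0.005], "rotation": [0, 0, 0]}
    - {"jaw": -1, "dp": [0, 0, 0.01], "rotation": [0, 0, 0]}
    - {"jaw": -1, "dp": [0, 0, 0.01], "rotation": [0, 0, 0]}

```text
time: 9.8
ee_pos: [0.5652, 0.0221, -0.0209]
tool_rot: [[-0.041, 0.999, 0.0], [0.999, 0.041, -0.0], [-0.0, 0.0, -1.0]]
wrist_force: [0.6, -0.5, -2.3]
width: 0.163
grasp_force: 55.0
```

```bash
python3 - <<'E'
from h import *
o=observe();print(o['ee_pos'],o['wrist_force'],o['ft_torque'],o['time'])
E
```

```text
[ 0.56521402  0.02206857 -0.02088961] [ 0.567667   -0.52399232 -2.27475424] [-0.07493533 -0.07669398  0.02104391] 9.8
```

No contact at tip height ~4.6 mm, below the plate's top, so the hook is in the eye. A bit lower still.

send_rows:
  steps:
    - {"jaw": -1, "dp": [0, 0, 0.005], "rotation": [0, 0, 0]}
    - {"jaw": -1, "dp": [0, 0, 0.005], "rotation": [0, 0, 0]}
    - {"jaw": -1, "dp": [0, 0, 0.005], "rotation": [0, 0, 0]}

```text
time: 10.18
ee_pos: [0.5652, 0.0221, -0.0216]
tool_rot: [[-0.041, 0.999, 0.0], [0.999, 0.041, -0.0], [-0.0, 0.0, -1.0]]
wrist_force: [-0.2, 0.2, -1.0]
width: 0.165
grasp_force: 55.0
```

send_rows:
  steps:
    - {"jaw": -1, "dp": [-0.04, 0, 0], "rotation": [0, 0, 0]}
    - {"jaw": -1, "dp": [-0.1, 0, 0], "rotation": [0, 0, 0]}
    - {"jaw": -1, "dp": [-0.18, 0, 0], "rotation": [0, 0, 0]}
    - {"jaw": -1, "dp": [-0.26, 0, 0], "rotation": [0, 0, 0]}
    - {"jaw": -1, "dp": [-0.34, 0, 0], "rotation": [0, 0, 0]}
    - {"jaw": -1, "dp": [-0.42, 0, 0], "rotation": [0, 0, 0]}
    - {"jaw": -1, "dp": [-0.5, 0, 0], "rotation": [0, 0, 0]}
    - {"jaw": -1, "dp": [-0.56, 0, 0], "rotation": [0, 0, 0]}
    - {"jaw": -1, "dp": [-0.62, 0, 0], "rotation": [0, 0, 0]}
    - {"jaw": -1, "dp": [-0.66, 0, 0], "rotation": [0, 0, 0]}
    - {"jaw": -1, "dp": [-0.66, 0, 0], "rotation": [0, 0, 0]}

```text
time: 11.55
ee_pos: [0.5693, -0.0772, -0.0216]
tool_rot: [[-0.04, 0.999, 0.0], [0.999, 0.04, -0.0], [-0.0, 0.0, -1.0]]
wrist_force: [-0.3, -0.5, -2.2]
width: 0.164
grasp_force: 55.0
```

```bash
python3 - <<'E'
from h import *
np.set_printoptions(precision=4,suppress=True)
shot('scene','s7');shot('wrist','w7');o=observe();t=o['ee_pos'];R=o['tool_rot'];print(t,o['wrist_force'],o['time'])
tip=t+R@[.195,-.0005,-.0515+.026];print('tip',tip)
p=np.load('pics/s7.npz')['p'];c=np.int32(proj('s7',tip)[0]);a=p[c[1]-45:c[1]+45,c[0]-60:c[0]+60]
b=np.load('pics/w7.npz')['p']
cv2.imwrite('pics/c7.png',np.hstack([cv2.resize(a,(400,300),interpolation=cv2.INTER_CUBIC),cv2.resize(b,(400,300))])[:,:,::-1])
E
```

```text
[ 0.5692 -0.0768 -0.0216] [-0.5814 -0.2043 -1.5396] 11.65
tip [0.5608 0.1181 0.0039]
```

View pics/c7.png

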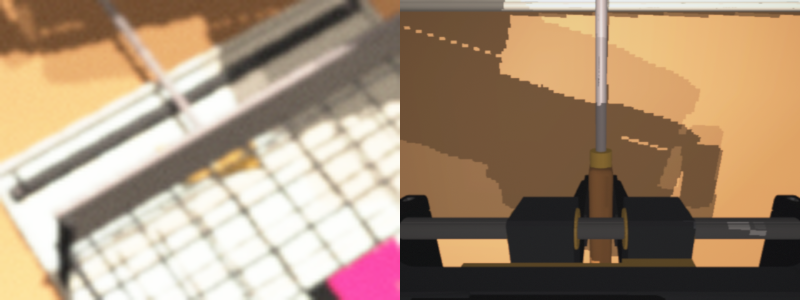

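The plate has followed and its far part shows behind the guard at (225,165). Now slowly towards the bar.

send_rows:
  steps:
    - {"jaw": -1, "dp": [-0.03, 0, 0], "rotation": [0, 0, 0]}
    - {"jaw": -1, "dp": [-0.06, 0, 0], "rotation": [0, 0, 0]}
    - {"jaw": -1, "dp": [-0.09, 0, 0], "rotation": [0, 0, 0]}
    - {"jaw": -1, "dp": [-0.11, 0, 0], "rotation": [0, 0, 0]}
    - {"jaw": -1, "dp": [-0.12, 0, 0], "rotation": [0, 0, 0]}

```text
time: 12.28
ee_pos: [0.57, -0.0951, -0.0216]
tool_rot: [[-0.04, 0.999, 0.0], [0.999, 0.04, -0.0], [-0.0, 0.0, -1.0]]
wrist_force: [-0.5, 0.3, -2.0]
width: 0.166
grasp_force: 55.0
```

send_rows:
  steps:
    - {"jaw": -1, "dp": [-0.01, 0, 0], "rotation": [0, 0, 0]}
    - {"jaw": -1, "dp": [-0.02, 0, 0], "rotation": [0, 0, 0]}
    - {"jaw": -1, "dp": [-0.03, 0, 0], "rotation": [0, 0, 0]}

```text
time: 12.65
ee_pos: [0.5702, -0.0994, -0.0216]
tool_rot: [[-0.041, 0.999, -0.0], [0.999, 0.041, -0.0], [-0.0, -0.0, -1.0]]
wrist_force: [-0.7, 0.5, -1.2]
width: 0.164
grasp_force: 55.0
```

send_rows:
  steps:
    - {"jaw": -1, "dp": [-0.007, 0, 0], "rotation": [0, 0, 0]}
    - {"jaw": -1, "dp": [-0.014, 0, 0], "rotation": [0, 0, 0]}
    - {"jaw": -1, "dp": [-0.014, 0, 0], "rotation": [0, 0, 0]}

```text
time: 13.02
ee_pos: [0.5703, -0.1015, -0.0216]
tool_rot: [[-0.041, 0.999, 0.0], [0.999, 0.041, -0.0], [-0.0, 0.0, -1.0]]
wrist_force: [0.1, 0.2, -2.3]
width: 0.169
grasp_force: 55.0
```

send_rows:
  steps:
    - {"jaw": -1, "dp": [-0.007, 0, 0], "rotation": [0, 0, 0]}
    - {"jaw": -1, "dp": [-0.007, 0, 0], "rotation": [0, 0, 0]}

```text
time: 13.28
ee_pos: [0.5703, -0.1026, -0.0216]
tool_rot: [[-0.041, 0.999, 0.0], [0.999, 0.041, -0.0], [-0.0, -0.0, -1.0]]
wrist_force: [-0.7, 0.1, -0.3]
width: 0.166
grasp_force: 55.0
```

send_rows:
  steps:
    - {"jaw": -1, "dp": [-0.007, 0, 0], "rotation": [0, 0, 0]}
    - {"jaw": -1, "dp": [-0.007, 0, 0], "rotation": [0, 0, 0]}

```text
time: 13.52
ee_pos: [0.5704, -0.1036, -0.0216]
tool_rot: [[-0.041, 0.999, 0.0], [0.999, 0.041, -0.0], [-0.0, 0.0, -1.0]]
wrist_force: [-0.5, 0.5, -1.1]
width: 0.168
grasp_force: 55.0
```

send_rows:
  steps:
    - {"jaw": -1, "dp": [-0.007, 0, 0], "rotation": [0, 0, 0]}
    - {"jaw": -1, "dp": [-0.007, 0, 0], "rotation": [0, 0, 0]}

```text
time: 13.78
ee_pos: [0.5704, -0.1047, -0.0216]
tool_rot: [[-0.041, 0.999, 0.0], [0.999, 0.041, -0.0], [-0.0, 0.0, -1.0]]
wrist_force: [-0.5, 0.2, -1.1]
width: 0.161
grasp_force: 55.0
```

```bash
python3 - <<'E'
from h import *
np.set_printoptions(precision=4,suppress=True)
shot('scene','s8');shot('top','t8');o=observe();t=o['ee_pos'];R=o['tool_rot'];print(t,o['wrist_force'])
for f in ['s8','t8']:
    W,p,d=world(f);h=cv2.cvtColor(p,cv2.COLOR_RGB2HSV);G=rayz(f,np.stack(np.meshgrid(np.arange(560),np.arange(420)),-1).reshape(-1,2),.008).reshape(420,560,3)
    m=(h[...,0]>15)&(h[...,0]<34)&(h[...,1]>90)&(h[...,2]>70)&(G[...,0]>.48)&(G[...,0]<.64)&(G[...,1]>.07)&(G[...,1]<.14)
    Q=G[m][:,:2]*1000
    if len(Q)>10: print(f,len(Q),cv2.minAreaRect(Q.astype(np.float32)),Q.min(0),Q.max(0))
# rectified view of the front tray: x .46-.66, y .04-.16 from both
ims=[]
for f in ['s8','t8']:
    p=np.load(f'pics/{f}.npz')['p'];X,Y=np.meshgrid(np.linspace(.46,.66,400),np.linspace(.17,.03,280))
    uv=proj(f,np.c_[X.ravel(),Y.ravel(),0*X.ravel()+.008]).astype(np.float32).reshape(280,400,2)
    ims.append(cv2.remap(p,uv[...,0],uv[...,1],cv2.INTER_CUBIC)[:,:,::-1])
cv2.imwrite('pics/c8.png',np.hstack(ims))
E
```

```text
[ 0.5704 -0.1046 -0.0216] [-0.1091 -0.1544 -0.7917]
s8 167 ((559.6812744140625, 85.82044982910156), (79.75270080566406, 21.24311065673828), 2.1507649421691895) [519.92    73.9966] [599.8021  97.0392]
t8 160 ((562.77294921875, 95.66206359863281), (72.84065246582031, 34.215702056884766), 1.6020146608352661) [526.164   77.6157] [599.3413 113.7814]
```

View pics/c8.png

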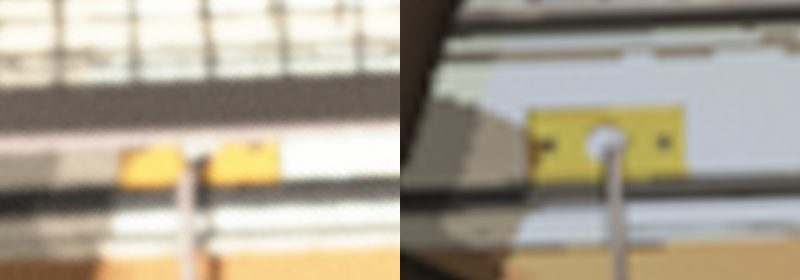

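The rectified views show the plate drawn out, its long edge already about along the bar, with the hook in the eye at (605,140) in the right half. Now I'll build up the pull.

send_rows:
  steps:
    - {"jaw": -1, "dp": [-0.004, 0, 0], "rotation": [0, 0, 0]}
    - {"jaw": -1, "dp": [-0.004, 0, 0], "rotation": [0, 0, 0]}

```text
time: 14.12
ee_pos: [0.5704, -0.1052, -0.0216]
tool_rot: [[-0.041, 0.999, -0.0], [0.999, 0.041, -0.0], [-0.0, -0.0, -1.0]]
wrist_force: [-0.1, 0.6, -1.3]
width: 0.168
grasp_force: 55.0
```

send_rows:
  steps:
    - {"jaw": -1, "dp": [-0.004, 0, 0], "rotation": [0, 0, 0]}
    - {"jaw": -1, "dp": [-0.004, 0, 0], "rotation": [0, 0, 0]}

```text
time: 14.38
ee_pos: [0.5703, -0.1055, -0.0217]
tool_rot: [[-0.041, 0.999, -0.0], [0.999, 0.041, 0.0], [0.0, -0.0, -1.0]]
wrist_force: [0.1, 3.1, -1.3]
width: 0.165
grasp_force: 55.0
```

send_rows:
  steps:
    - {"jaw": -1, "dp": [-0.004, 0, 0], "rotation": [0, 0, 0]}
    - {"jaw": -1, "dp": [-0.004, 0, 0], "rotation": [0, 0, 0]}

```text
time: 14.62
ee_pos: [0.5701, -0.1058, -0.0218]
tool_rot: [[-0.04, 0.999, -0.001], [0.999, 0.04, 0.001], [0.001, -0.001, -1.0]]
wrist_force: [0.4, 6.2, -2.0]
width: 0.166
grasp_force: 55.0
```

6.2 N: hold.

send_rows:
  steps:
    - {"jaw": -1, "dp": [0, 0, 0], "rotation": [0, 0, 0]}
    - {"jaw": -1, "dp": [0, 0, 0], "rotation": [0, 0, 0]}
    - {"jaw": -1, "dp": [0, 0, 0], "rotation": [0, 0, 0]}
    - {"jaw": -1, "dp": [0, 0, 0], "rotation": [0, 0, 0]}
    - {"jaw": -1, "dp": [0, 0, 0], "rotation": [0, 0, 0]}

```text
time: 15.25
ee_pos: [0.5701, -0.1058, -0.0218]
tool_rot: [[-0.041, 0.999, -0.001], [0.999, 0.041, 0.001], [0.001, -0.001, -1.0]]
wrist_force: [1.0, 6.2, -2.9]
width: 0.167
grasp_force: 55.0
```

send_rows:
  steps:
    - {"jaw": -1, "dp": [0, 0, 0], "rotation": [0, 0, 0]}
    - {"jaw": -1, "dp": [0, 0, 0], "rotation": [0, 0, 0]}
    - {"jaw": -1, "dp": [0, 0, 0], "rotation": [0, 0, 0]}
    - {"jaw": -1, "dp": [0, 0, 0], "rotation": [0, 0, 0]}

```text
time: 15.75
ee_pos: [0.5701, -0.1058, -0.0218]
tool_rot: [[-0.041, 0.999, -0.001], [0.999, 0.041, 0.001], [0.001, -0.001, -1.0]]
wrist_force: [-0.1, 6.3, -2.5]
width: 0.164
grasp_force: 55.0
```

```bash
python3 - <<'E'
from h import *
np.set_printoptions(precision=4,suppress=True)
o=observe();print(o['ee_pos'],o['wrist_force'])
for k in range(3):
    f=f't9{k}';shot('top',f);p=np.load(f'pics/{f}.npz')['p'];h=cv2.cvtColor(p,cv2.COLOR_RGB2HSV);G=rayz(f,np.stack(np.meshgrid(np.arange(560),np.arange(420)),-1).reshape(-1,2),.008).reshape(420,560,3)
    m=(h[...,0]>15)&(h[...,0]<34)&(h[...,1]>90)&(h[...,2]>70)&(G[...,0]>.48)&(G[...,0]<.64)&(G[...,1]>.07)&(G[...,1]<.14)
    Q=G[m][:,:2]*1000;print(len(Q),cv2.minAreaRect(Q.astype(np.float32)),Q.mean(0));o=observe();print(o['wrist_force'])
E
```

```text
[ 0.5701 -0.1058 -0.0218] [-0.0507  6.2854 -2.4788]
162 ((562.77294921875, 95.66206359863281), (72.84065246582031, 34.215702056884766), 1.6020146608352661) [561.4145  96.4846]
[ 0.6871  5.4172 -1.9246]
162 ((562.77294921875, 95.66206359863281), (72.84065246582031, 34.215702056884766), 1.6020146608352661) [561.4145  96.4846]
[ 0.1351  6.7127 -2.1218]
162 ((562.77294921875, 95.66206359863281), (72.84065246582031, 34.215702056884766), 1.6020146608352661) [561.4145  96.4846]
[ 0.3625  6.5191 -1.75  ]
```

Held for over 1 s at 5.4–6.7 N, with the plate square in the image. Easing forward to centre in the eye, then straight up.

send_rows:
  steps:
    - {"jaw": -1, "dp": [0.01, 0, 0], "rotation": [0, 0, 0]}
    - {"jaw": -1, "dp": [0.025, 0, 0], "rotation": [0, 0, 0]}
    - {"jaw": -1, "dp": [0.045, 0, 0], "rotation": [0, 0, 0]}
    - {"jaw": -1, "dp": [0.045, 0, 0], "rotation": [0, 0, 0]}
    - {"jaw": -1, "dp": [0.045, 0, -0.04], "rotation": [0, 0, 0]}
    - {"jaw": -1, "dp": [0.045, 0, -0.1], "rotation": [0, 0, 0]}
    - {"jaw": -1, "dp": [0.045, 0, -0.25], "rotation": [0, 0, 0]}
    - {"jaw": -1, "dp": [0.045, 0, -0.5], "rotation": [0, 0, 0]}
    - {"jaw": -1, "dp": [0.045, 0, -0.75], "rotation": [0, 0, 0]}
    - {"jaw": -1, "dp": [0.045, 0, -0.78], "rotation": [0, 0, 0]}
    - {"jaw": -1, "dp": [0.045, 0, -0.78], "rotation": [0, 0, 0]}

```text
time: 17.27
ee_pos: [0.5699, -0.0996, 0.0953]
tool_rot: [[-0.041, 0.999, 0.0], [0.999, 0.041, -0.0], [-0.0, 0.0, -1.0]]
wrist_force: [-0.7, 0.2, -1.6]
width: 0.165
grasp_force: 55.0
```

```bash
python3 - <<'E'
from h import *
np.set_printoptions(precision=4,suppress=True)
o=observe();t=o['ee_pos'];R=o['tool_rot'];y=np.degrees(np.arctan2(R[1,0],R[0,0]));print(t,y,o['wrist_force'],o['time'])
print((np.array([.4295,-.3185,.0959])-t)@R/.15,(15.3-y)/-60)
f='t10';shot('top',f);shot('wrist','w10')
p=np.load(f'pics/{f}.npz')['p'];h=cv2.cvtColor(p,cv2.COLOR_RGB2HSV);G=rayz(f,np.stack(np.meshgrid(np.arange(560),np.arange(420)),-1).reshape(-1,2),.008).reshape(420,560,3)
m=(h[...,0]>15)&(h[...,0]<34)&(h[...,1]>90)&(h[...,2]>70)&(G[...,0]>.48)&(G[...,0]<.64)&(G[...,1]>.07)&(G[...,1]<.14)
Q=G[m][:,:2]*1000;print(len(Q),cv2.minAreaRect(Q.astype(np.float32)),Q.mean(0))
W,p,d=world('w10');L=(W-t)@R;x,yy,z=np.moveaxis(L,-1,0)
m=(d>0)&(x>.045)&(x<.24)&(abs(yy)<.012)&(z>-.07)&(z<-.045);P=L[m];q=P[P[:,0]>.045]
print('y(x)',np.polyfit(q[:,0],q[:,1],1),'z(x)',np.polyfit(q[q[:,0]>.05][:,0],q[q[:,0]>.05][:,2],1))
W,p,d=world('w10')
E
```

```text
[ 0.5699 -0.0996  0.0953] 92.32690093010127 [-0.6612  0.1905 -1.6223] 17.275
[-1.4201 -0.9946 -0.0041] 1.2837816821683545
138 ((562.7880859375, 95.67032623291016), (72.8100357055664, 34.20001220703125), 1.6020146608352661) [559.337   96.2166]
y(x) [ 0.0009 -0.0009] z(x) [ 0.0022 -0.0534]
```

Plate undisturbed. Carrying the rod back.

send_rows:
  steps:
    - {"jaw": -1, "dp": [-0.17, -0.12, 0], "rotation": [0, 0, 0.16]}
    - {"jaw": -1, "dp": [-0.35, -0.25, 0], "rotation": [0, 0, 0.32]}
    - {"jaw": -1, "dp": [-0.52, -0.37, 0], "rotation": [0, 0, 0.48]}
    - {"jaw": -1, "dp": [-0.7, -0.5, 0], "rotation": [0, 0, 0.64]}
    - {"jaw": -1, "dp": [-0.7, -0.5, 0], "rotation": [0, 0, 0.64]}
    - {"jaw": -1, "dp": [-0.7, -0.5, 0], "rotation": [0, 0, 0.64]}

```text
time: 18.12
ee_pos: [0.4994, -0.2072, 0.0946]
tool_rot: [[0.588, 0.809, -0.001], [0.809, -0.588, 0.001], [-0.0, -0.001, -1.0]]
wrist_force: [-0.0, -0.7, -1.4]
width: 0.164
grasp_force: 55.0
```

```bash
cat > g.py <<'E'
from h import *
np.set_printoptions(precision=4,suppress=True)
o=observe();t=o['ee_pos'];R=o['tool_rot'];y=np.degrees(np.arctan2(R[1,0],R[0,0]));print(t,y,o['wrist_force'],o['time'],o['width'])
print((np.array([.4295,-.3185,-.0097])-t)@R/.15,(15.3-y)/-60)
E
python3 g.py
```

```text
[ 0.4994 -0.2072  0.0946] 54.01935401634443 [-0.0403 -0.6735 -1.4287] 18.125 0.1638140547060111
[-0.874   0.0596  0.6957] 0.6453225669390737
```

send_rows:
  steps:
    - {"jaw": -1, "dp": [-0.22, 0.015, 0], "rotation": [0, 0, 0.16]}
    - {"jaw": -1, "dp": [-0.44, 0.03, 0], "rotation": [0, 0, 0.32]}
    - {"jaw": -1, "dp": [-0.65, 0.045, 0], "rotation": [0, 0, 0.48]}
    - {"jaw": -1, "dp": [-0.874, 0.06, 0], "rotation": [0, 0, 0.645]}
    - {"jaw": -1, "dp": [-0.874, 0.06, 0], "rotation": [0, 0, 0.645]}
    - {"jaw": -1, "dp": [-0.874, 0.06, 0], "rotation": [0, 0, 0.645]}
    - {"jaw": -1, "dp": [-0.874, 0.06, 0], "rotation": [0, 0, 0.645]}

```text
time: 19.0
ee_pos: [0.4302, -0.3179, 0.0953]
tool_rot: [[0.964, 0.266, -0.0], [0.266, -0.964, 0.0], [-0.0, -0.0, -1.0]]
wrist_force: [0.1, 0.2, -1.3]
width: 0.163
grasp_force: 55.0
```

```bash
python3 g.py; python3 g.py | tail -1
```

```text
[ 0.4302 -0.3179  0.0953] 15.402726327153552 [ 0.0872  0.237  -1.345 ] 19.0 0.16255159532970548
[-0.0054  0.0029  0.6999] 0.0017121054525591835
[-0.0054  0.0029  0.6999] 0.0017121054525591835
```

send_rows:
  steps:
    - {"jaw": -1, "dp": [-0.005, 0.002, 0.2], "rotation": [0, 0, 0]}
    - {"jaw": -1, "dp": [-0.005, 0.002, 0.4], "rotation": [0, 0, 0]}
    - {"jaw": -1, "dp": [-0.005, 0.002, 0.52], "rotation": [0, 0, 0]}
    - {"jaw": -1, "dp": [-0.005, 0.002, 0.6], "rotation": [0, 0, 0]}
    - {"jaw": -1, "dp": [-0.005, 0.002, 0.65], "rotation": [0, 0, 0]}
    - {"jaw": -1, "dp": [-0.005, 0.002, 0.68], "rotation": [0, 0, 0]}
    - {"jaw": -1, "dp": [-0.005, 0.002, 0.68], "rotation": [0, 0, 0]}

```text
time: 19.88
ee_pos: [0.429, -0.3194, -0.0065]
tool_rot: [[0.965, 0.263, 0.0], [0.263, -0.965, -0.0], [0.0, 0.0, -1.0]]
wrist_force: [0.1, 0.2, -1.0]
width: 0.165
grasp_force: 55.0
```

send_rows:
  steps:
    - {"jaw": -1, "dp": [0, 0, 0.01], "rotation": [0, 0, 0]}
    - {"jaw": -1, "dp": [0, 0, 0.018], "rotation": [0, 0, 0]}
    - {"jaw": -1, "dp": [0, 0, 0.018], "rotation": [0, 0, 0]}

```text
time: 20.25
ee_pos: [0.4289, -0.3194, -0.0092]
tool_rot: [[0.965, 0.263, 0.0], [0.263, -0.965, -0.0], [0.0, 0.0, -1.0]]
wrist_force: [-0.2, 0.2, -1.6]
width: 0.164
grasp_force: 55.0
```

```bash
python3 g.py
```

```text
[ 0.4289 -0.3194 -0.0092] 15.225581809353637 [-0.2337  0.1573 -1.5594] 20.25 0.16357085770072954
[ 0.0053 -0.0048  0.003 ] -0.001240303177439402
```

Seated to within half a millimetre with no side load. Lowering the last bit, opening gradually and retreating upward.

send_rows:
  steps:
    - {"jaw": -1, "dp": [0.003, -0.003, 0.004], "rotation": [0, 0, 0]}
    - {"jaw": -1, "dp": [0.003, -0.003, 0.004], "rotation": [0, 0, 0]}
    - {"jaw": -0.4, "dp": [0.003, -0.003, 0.004], "rotation": [0, 0, 0]}
    - {"jaw": -0.1, "dp": [0.003, -0.003, 0.004], "rotation": [0, 0, 0]}
    - {"jaw": -0.1, "dp": [0.003, -0.003, 0.004], "rotation": [0, 0, 0]}
    - {"jaw": -0.1, "dp": [0.003, -0.003, 0.004], "rotation": [0, 0, 0]}
    - {"jaw": -0.1, "dp": [0.003, -0.003, -0.1], "rotation": [0, 0, 0]}
    - {"jaw": -0.1, "dp": [0.003, -0.003, -0.3], "rotation": [0, 0, 0]}
    - {"jaw": -0.1, "dp": [0.003, -0.003, -0.6], "rotation": [0, 0, 0]}
    - {"jaw": -0.1, "dp": [0.003, -0.003, -0.9], "rotation": [0, 0, 0]}
    - {"jaw": -0.1, "dp": [0.003, -0.003, -0.9], "rotation": [0, 0, 0]}

```text
time: 21.62
ee_pos: [0.4304, -0.3198, 0.1297]
tool_rot: [[0.965, 0.263, 0.005], [0.263, -0.965, -0.005], [0.003, 0.006, -1.0]]
wrist_force: [-0.9, -0.8, -0.2]
width: 0.452
grasp_force: 0.0
```

```bash
python3 g.py; python3 - <<'E'
from h import *
np.set_printoptions(precision=4,suppress=True)
shot('scene','s11');shot('wrist','w11');shot('top','t11')
for f in ['s0','s11','w1','w11']:
    W,p,d=world(f);x,y,z=np.moveaxis(W,-1,0)
    zl=.036 if f[0]=='s' else .047
    m=(z>zl)&(z<.06)&(x>.3)&(x<.68)&(y<-.22)&(y>-.4)&(d>0);P=W[m]
    l=cv2.fitLine(P[:,:2].astype(np.float32),cv2.DIST_HUBER,0,.001,.001).ravel();s=(P[:,:2]-l[2:])@l[:2]
    print(f,len(P),np.degrees(np.arctan2(l[1],l[0])),'y at .43',l[3]+(.43-l[2])*l[1]/l[0],'ends',l[2:]+l[:2]*np.percentile(s,1),l[2:]+l[:2]*np.percentile(s,99),'z50,95',np.percentile(P[:,2],[50,95]))
    if f[0]=='w': # ferrule: first x along axis where top z drops
        n=np.array([-l[1],l[0]]);e=(P[:,:2]-l[2:])@n;s2=s[abs(e)<.003];zz=P[abs(e)<.003][:,2];q=s2[zz>.0485];print(' handle front',l[2:]+l[:2]*np.percentile(q,99.5))
f='t11';p=np.load(f'pics/{f}.npz')['p'];h=cv2.cvtColor(p,cv2.COLOR_RGB2HSV);G=rayz(f,np.stack(np.meshgrid(np.arange(560),np.arange(420)),-1).reshape(-1,2),.008).reshape(420,560,3)
m=(h[...,0]>15)&(h[...,0]<34)&(h[...,1]>90)&(h[...,2]>70)&(G[...,0]>.48)&(G[...,0]<.64)&(G[...,1]>.07)&(G[...,1]<.14)
Q=G[m][:,:2]*1000;print(len(Q),cv2.minAreaRect(Q.astype(np.float32)),Q.mean(0))
E
```

```text
[ 0.4304 -0.3198  0.1297] 15.235407534876712 [-0.9353 -0.7584 -0.1639] 21.625 0.4515785922765571
[-0.0066 -0.0153  0.9295] -0.0010765410853881422
s0 429 14.047274 y at .43 -0.3141709 ends [ 0.3301 -0.3392] [ 0.6159 -0.2676] z50,95 [0.0473 0.057 ]
s11 426 13.504832 y at .43 -0.3126412 ends [ 0.3282 -0.3371] [ 0.6156 -0.2681] z50,95 [0.0473 0.0568]
w1 2793 15.52276 y at .43 -0.31852326 ends [ 0.3446 -0.3423] [ 0.5186 -0.2939] z50,95 [0.0534 0.0548]
 handle front [ 0.4636 -0.3092]
w11 2602 14.909238 y at .43 -0.31691116 ends [ 0.3416 -0.3405] [ 0.5177 -0.2936] z50,95 [0.0522 0.0535]
 handle front [ 0.4591 -0.3092]
165 ((562.788330078125, 95.66249084472656), (72.8100357055664, 34.215702056884766), 1.6020146608352661) [562.036   96.1059]
```

```bash
python3 -c "
from rig import *
print(finish_job())"
```

```text
the job is handed in; nothing more can be done
None
```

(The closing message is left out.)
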